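# Hang the thruster on the spring hook and tug-test it

### The job

Hang the round thruster with the open propeller cage by its hanger on the steel hook of the pipe stand, leaving the box-shaped pod where it stands. While still gripping its tab, tug it down gently until the sprung hook gives by about a centimetre (not to its stop at three) and keep the pull on for about half a second; then ease off, let go and leave it hanging still.

Things in the scene. Friction and masses are not known exactly. Their poses are not given: they have to be found in the camera images.
- thruster_tab (a point): Centre of the thruster's grip tab (20 x, 22 y, 50 mm tall), 173 mm above its foot. Loose, 0.3 kg, upright: white round housing over a propeller cage, 60 mm wide, 85 high. Orange hanger on it: legs, then a crossbar along y (14 mm thick in x) whose underside is 33 mm below this point; window below it 42 mm wide, 55 high, open along x from either face; tab on top. z up.
- pod_tab (a point): Centre of the grip tab of the pod that must be left alone: a loose white rectangular box, 46 by 64 mm and 85 mm high, standing upright, with the very same orange hanger and tab (this point 173 mm above its foot).
- hook_seat (a point): Top of the hook's level bar, mid-length, where the crossbar rests, 200 mm above the table; moves with the hook. Steel bar 10 mm thick, pointing along this point's -x; its tip, 34 mm away, turns up 12 mm above this point. At +x an orange sleeve 42 mm wide (top 3 mm above this point) on a white pipe 210 mm tall, axis 85 mm from here. Fixed stand, feet 34 mm high. z up.
- hook (a joint): How far hook and sleeve are pushed down the pipe against the spring, in m: 0 is the top rest position, 0.030 the bottom stop. The spring is preloaded: it carries the thruster's own weight without moving, starts to give at 4.5 N in all and takes 0.5 N more per mm.

How it is judged:
On the way:
1. hung as at the end and still gripped by its tab, the thruster is pulled down so that the hook gives 5 to 22 mm, for 0.3 s (value of joint hook between 0.005 and 0.022 m and z of thruster_tab in the frame of hook_seat between 0.022 and 0.045 m and x of thruster_tab in the frame of hook_seat between -0.03 and 0.05 m and y of thruster_tab in the frame of hook_seat between -0.03 and 0.03 m and contact force between thruster and the fingers above 1 N and z of the grasp point in the frame of thruster_tab below 0.03 m), for 0.3 s.
At the end, for the whole second after the job is handed in: The thruster hangs still by its crossbar on the hook: tab centre 22 to 45 mm above the seat, at most 30 mm towards the tip, 50 mm towards the post, 30 mm across; under 20 degrees from upright; under 40 mm/s. Hook within 3 mm of its top position, pod within 30 mm of its start (value of joint hook below 0.003 m and z of thruster_tab in the frame of hook_seat between 0.022 and 0.045 m and x of thruster_tab in the frame of hook_seat between -0.03 and 0.05 m and y of thruster_tab in the frame of hook_seat between -0.03 and 0.03 m and angle between thruster_tab's own z axis and vertical below 0.35 rad and linear speed of thruster below 0.04 m/s and distance of pod_tab from where it was at the start of the episode below 0.03 m); the robot touches nothing.
It fails at once if the hook is hauled down almost to its stop (more than 25 mm) (value of joint hook above 0.025 m).
It fails at once if the pod is pushed or picked up (its tab moves more than 30 mm) (distance of pod_tab from where it was at the start of the episode above 0.03 m).
It also fails if it takes over 53 s, if anything falls off the work surface, if the arm or the gripper's body presses on something with over 40 N, if the wrist force passes 120 N, or if a joint passes its speed limit or range.

### The arm

A 6-joint arm with a two-finger parallel gripper is mounted at the origin on the work surface. World frame = base frame: x ahead of the robot, y to its left, z up, the work surface at z = 0. Lengths are in m, angles in rad, forces in N, time in s.
With the tool pointing down it reaches from about 0.275 to 0.825 m from the base axis. Payload 4.9 kg.
Tool frame: the origin (TCP) lies midway between the tips of the shut fingers; the grasp point (between the pads) lies 19 mm behind it; z points along the fingers, y is the line along which they close (so a half turn about z gives the same grasp; the last joint's range is limited). The gripper opens to 85 mm and grips with 20 to 120 N. Pads are 22 mm wide; open, the fingers measure 114 mm over their backs; the gripper's body (76 mm by 85 mm) begins 54 mm behind the grasp point. The pads swing forward as they close: fully open they stand 13 mm farther back than shut.
Start: joints at [1.196, 0.326, -0.193, 1.052, 0, 1.437], TCP at [0.131, 0.534, 0.231] pointing down, gripper open.
Joint ranges: [-2.65, 2.65], [-0.97, 1.79], [-1.3, 1.35], [-1.93, 2.1], [-1.47, 1.37], [-3.14, 3.14]. Speed limits (rad/s): [2.57, 2.57, 3.14, 3.14, 3.14, 3.14].

### API

Orientations are given as a unit quaternion [w, x, y, z].
In Python, from workcell import ctrl, optics, ticket gives the robot as it stands.
- The arm moves only by the shell command python3 -m jog 'ROWS' [FORCE]. ROWS is JSON, a list of rows, each a list of 3 entries, a list of its own where there are three numbers: the shift along the tool's x, y, z normalised to -1 to 1, where 1 is 15 cm, then the turn, a rotation vector about the tool's x, y, z normalised to -1 to 1, where 1 is 0.08 rad, then the gripper command: -1 is fully open, 1 is shut, values between are in proportion. In form: [[[x, y, z], [wx, wy, wz], grip], ...]. A call has 1 to 5 rows; each row shifts and turns the commanded pose from where the row before left it, along the tool's axes as they then stand; what a row does not reach is not made up. A row lasts 1/12 s, in which the tool goes at most 41.7 mm and 7.16 degrees, less where a joint would pass 70% of its speed; a pose out of reach is approached as far as the arm can. A call with a number of a shift or a turn outside -1 to 1 is refused whole. A call with a gripper value outside its range is refused whole. The fingers move at their own pace and stop on an object; FORCE is the grip in N (left out, the last holds). Time passes only in rows, so rows that do not move let the fingers close. It gives the time, the measured TCP pose, the force, the opening and the grip force at its end, in the units of the state.
- ctrl.observe(): the state, without advancing time (a new reading comes with each control period).
- optics.camera(name): name is "scene" or "side" or "wrist"; returns a dict with "frame" (384x512x3 uint8, blue, green, red), "range_z" (384x512 float32, m along the optical axis (not along the pixel's ray), 0 where there is no reading), "fx", "fy", "cx", "cy" (pixels), "k1" (the pictures are not rectified: a ray, as slopes to the right and down, at radius r is drawn at 1 + k1 r^2 times it, then the intrinsics apply), "rvec" (rotation vector, rad) and "tvec" (3), from world to camera coordinates, as OpenCV has them. Camera axes: x right, y down, z forward; pixel columns grow to the right and rows downward; lengths in m; the calibration is good to about 2 mm. A picture is of the moment at which its call begins.
- ticket.close_job(): hands the job in; it is judged then, once.
The state is a dict: "t": time; "joint_positions": joint angles; "qvel": joint speeds; "tau": joint torques, N m; "tool_pos": TCP position; "orientation": TCP orientation; "ft_force": force on the tool from outside, world axes, zero at the start; "ft_torque": the same for the moment, N m; "width": finger opening in m; "finger_force": force on a finger pad.
Only numpy, scipy, OpenCV 4.12 (cv2) and the standard library are available. Lean on these libraries where they do the work, as an engineer would, in place of code of your own. Each camera call takes 0.05 s, during which the arm holds its last target. There are 200 camera calls.

## Working session

There is one attempt and no reset: what is moved stays moved. The work goes in short steps, Python scripts to look and compute and a shell command to move; the robot and the scene stay as the last step left them, time stands still between calls to the robot, and variables do not carry over. Pictures are saved under pics/ and viewed, at most 10 in all, crops included, and the job is handed in when it is done.

```bash
mkdir -p pics; cat > h.py <<'E'
import numpy as np,cv2
from workcell import ctrl,optics
def world(c,mask=None):
    h,w=c["range_z"].shape
    u,v=np.meshgrid(np.arange(w),np.arange(h))
    K=np.array([[c["fx"],0,c["cx"]],[0,c["fy"],c["cy"]],[0,0,1.]])
    p=cv2.undistortPoints(np.stack([u,v],-1).reshape(-1,1,2).astype(float),K,np.array([c["k1"],0,0,0.])).reshape(h,w,2)
    z=c["range_z"]
    P=np.dstack([p[...,0]*z,p[...,1]*z,z])
    R=cv2.Rodrigues(np.array(c["rvec"],float))[0]
    W=(P-np.array(c["tvec"]).ravel())@R
    W[z==0]=np.nan
    return W
E
python3 - <<'E'
from h import *
print(ctrl.observe())
a=[]
for n in("scene","side"):
    c=optics.camera(n); np.savez(n,**c); a.append(c["frame"])
    R=cv2.Rodrigues(np.array(c["rvec"],float))[0];print(n,-R.T@np.array(c["tvec"]).ravel(),R[2],c["k1"])
    cv2.imwrite(f"pics/{n}0.png",c["frame"])
E
```

```text
{'t': 0.0, 'joint_positions': array([ 1.19579215e+00,  3.26904416e-01, -1.93576858e-01,  1.05197582e+00,
        5.49316817e-06,  1.43657589e+00]), 'qvel': array([-0.00155964, -0.00062525,  0.00027521, -0.0003174 , -0.00026744,
       -0.00035633]), 'tau': array([-7.06306787e-05, -4.43401909e+01,  2.62439758e+01,  1.56316347e-02,
       -1.64221701e-04,  2.52637564e-07]), 'tool_pos': array([0.13094461, 0.53360363, 0.23052597]), 'orientation': array([-2.11807324e-04,  1.20101211e-01,  9.92761305e-01, -8.02922540e-04]), 'ft_force': array([ 0.3064352 ,  0.5652837 , -0.18729299]), 'ft_torque': array([-6.58409503e-05,  5.72775214e-04, -3.59473879e-03]), 'finger_force': 0.0, 'width': 0.08515995266663072}
scene [ 0.87546908 -0.44544406  0.65612115] [-0.40867991  0.68022542 -0.60850152] 0.023156634116153228
side [ 0.18605673 -0.74079566  0.87278722] [ 0.33986069  0.72203871 -0.60262328] 0.05060745632944771
```

View pics/scene0.png

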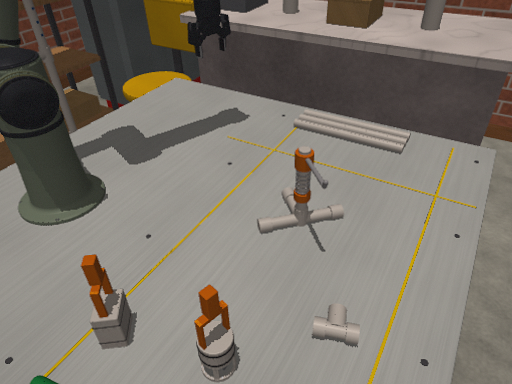

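View pics/side0.png

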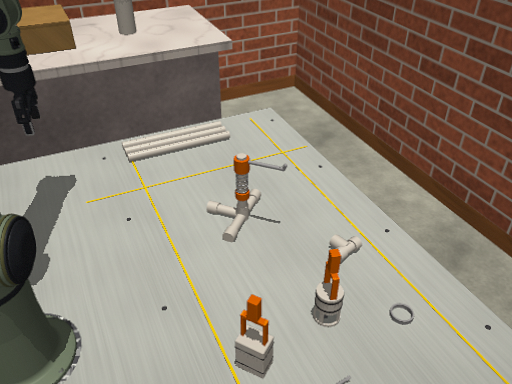

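The scene camera shows the round thruster at about (215,340) and the pod at (110,310). The stand is at (303,190), with its hook pointing from (305,160) to (324,183). The side camera shows the thruster at (330,285), the pod at (254,340), and the hook from (242,160) to (285,167).

```bash
python3 - <<'E'
from h import *
np.set_printoptions(precision=4,suppress=True)
for n in("scene","side"):
    c=dict(np.load(n+".npz")); W=world(c); f=c["frame"]
    hsv=cv2.cvtColor(f,cv2.COLOR_BGR2HSV)
    m=((hsv[...,0]<14)&(hsv[...,1]>190)&(hsv[...,2]>90)).astype(np.uint8)
    k,l,s,ce=cv2.connectedComponentsWithStats(m)
    for i in range(1,k):
        if s[i,4]<60: continue
        P=W[l==i]; P=P[~np.isnan(P[:,0])]
        if len(P)<20 or P[:,2].max()>.4 or P[:,1].min()>1: continue
        print(n,s[i],ce[i],"min",np.percentile(P,2,0),"max",np.percentile(P,98,0))
        top=P[(P[:,2]>.183)]
        if len(top)>5: 
            print("  z>.183 n",len(top),top.min(0),top.max(0))
        tt=P[P[:,2]>np.percentile(P[:,2],98)-.003]
        r=cv2.minAreaRect((tt[:,:2]*1000).astype(np.float32)); print("  topface",len(tt),tt.mean(0),r)
        lg=P[(P[:,2]<.14)]
        if len(lg)>20: 
            d=lg[:,:2]-lg[:,:2].mean(0);w,v=np.linalg.eigh(d.T@d);print("  legs",lg.mean(0),"ang",np.degrees(np.arctan2(v[1,1],v[0,1])),np.ptp(d@v,axis=0))
    # hook bar: gray pixels near the sleeve with height .17-.23
    b=(W[...,2]>.17)&(W[...,2]<.225)&(hsv[...,1]<80)&(W[...,0]>.2)&(W[...,0]<.9)&(np.abs(W[...,1])<.5)
    k,l,s,ce=cv2.connectedComponentsWithStats(b.astype(np.uint8))
    for i in range(1,k):
        if s[i,4]<15: continue
        P=W[l==i]; d=P[:,:2]-P[:,:2].mean(0);w,v=np.linalg.eigh(d.T@d)
        print(n,"bar",s[i],P.mean(0),P.min(0),P.max(0),np.degrees(np.arctan2(v[1,1],v[0,1])))
E
```

```text
scene [296 149  18  23 220] [302.5909 161.3864] min [0.5802 0.194  0.1666] max [0.6143 0.2236 0.2031]
  z>.183 n 137 [0.5764 0.1834 0.1834] [0.6195 0.2264 0.2043]
  topface 62 [0.5992 0.2071 0.2018] ((596.9697265625, 209.67962646484375), (37.56496047973633, 28.34876251220703), 11.138611793518066)
scene [294 191  16  12 112] [301.6429 197.1786] min [0.5837 0.1954 0.0788] max [0.6133 0.217  0.0973]
  topface 38 [0.5994 0.2047 0.0961] ((598.7208251953125, 206.11483764648438), (34.40727233886719, 17.545307159423828), 21.82808494567871)
  legs [0.6016 0.2026 0.0901] ang -152.87627383250648 [0.0215 0.0343]
scene [ 82 255  19  37 401] [ 90.9551 271.8254] min [ 0.4217 -0.2343  0.1465] max [ 0.4427 -0.211   0.1985]
  z>.183 n 188 [ 0.4185 -0.2326  0.1835] [ 0.4427 -0.2079  0.1993]
  topface 120 [ 0.4299 -0.2195  0.1974] ((429.6324768066406, -219.2891845703125), (18.769062042236328, 20.990787506103516), 39.86806106567383)
scene [102 274  10  20 103] [106.2524 285.835 ] min [ 0.4112 -0.2051  0.0871] max [ 0.4209 -0.1983  0.1322]
  topface 3 [ 0.4211 -0.1989  0.135 ] ((421.0869140625, -198.75140
[... 2326 characters left out ...]
0214844)
  legs [ 0.6183 -0.2019  0.115 ] ang 155.66218910252135 [0.007  0.0122]
side [241 295  27  50 364] [254.0852 317.9753] min [ 0.4076 -0.2429  0.0901] max [ 0.4467 -0.1976  0.1995]
  z>.183 n 83 [ 0.4146 -0.2292  0.1835] [ 0.4388 -0.2084  0.2014]
  topface 46 [ 0.4274 -0.2172  0.1985] ((426.889404296875, -219.38314819335938), (17.41761589050293, 18.8572940826416), 35.6751708984375)
  legs [ 0.4275 -0.2206  0.1122] ang 122.53487369099778 [0.1196 0.0808]
side bar [237 153   9   7  56] [0.5933 0.2151 0.2089] [0.5815 0.2028 0.2031] [0.6048 0.2326 0.2133] 66.69873890136682
side bar [248 160  39  11 160] [0.6447 0.1618 0.1981] [0.6047 0.1277 0.1903] [0.6811 0.2017 0.2128] 133.89509651741906
```

```bash
for i in 1 2 3 4; do :; done
python3 -m jog '[[[0,0,-0.1],[0,0,0],-1],[[-0.1,-0.08,-0.15],[0,0,0],-1],[[-0.17,-0.15,0],[0,0,0],-1],[[-0.17,-0.15,0],[0,0,0],-1],[[-0.17,-0.15,0],[0,0,0],-1]]' 60
python3 -m jog '[[[-0.17,-0.15,0],[0,0,0],-1],[[-0.17,-0.15,0],[0,0,0],-1],[[-0.17,-0.15,0],[0,0,0],-1],[[-0.17,-0.15,0],[0,0,0],-1],[[-0.17,-0.15,0],[0,0,0],-1]]'
python3 -m jog '[[[-0.17,-0.15,0],[0,0,0],-1],[[-0.17,-0.15,0],[0,0,0],-1],[[-0.17,-0.15,0],[0,0,0],-1],[[-0.17,-0.15,0],[0,0,0],-1],[[-0.17,-0.15,0],[0,0,0],-1]]'
python3 -m jog '[[[-0.17,-0.15,0],[0,0,0],-1],[[-0.17,-0.15,0],[0,0,0],-1],[[-0.17,-0.15,0],[0,0,0],-1],[[-0.17,-0.15,0],[0,0,0],-1],[[-0.17,-0.15,0],[0,0,0],-1]]'
python3 -m jog '[[[-0.17,-0.15,0],[0,0,0],-1],[[-0.17,-0.15,0],[0,0,0],-1],[[-0.17,-0.15,0],[0,0,0],-1],[[-0.1,-0.1,0],[0,0,0],-1],[[0,0,0],[0,0,0],-1]]'
cat >> h.py <<'E'
from scipy.spatial.transform import Rotation
def plan(target,yaw_y=None):
    s=ctrl.observe(); q=np.array(s["orientation"]); R=Rotation.from_quat(q[[1,2,3,0]]).as_matrix()
    d=R.T@(np.array(target)-s["tool_pos"])/.15
    print("pos",s["tool_pos"].round(4),"t",round(s["t"],2),"shift units",d.round(3),"tool-y yaw",np.degrees(np.arctan2(R[1,1],R[0,1])).round(2),"tilt z",R[:,2].round(4))
    if yaw_y is not None:
        print("turn z units", (-(np.radians(yaw_y)-np.arctan2(R[1,1],R[0,1]))/.08).round(3))
    return R
E
python3 - <<'E'
from h import *
plan([.628,-.179,.27],71)
c=optics.camera("wrist");np.savez("w1",**c);cv2.imwrite("pics/w1.png",c["frame"])
W=world(c);hsv=cv2.cvtColor(c["frame"],cv2.COLOR_BGR2HSV)
m=(hsv[...,0]<14)&(hsv[...,1]>190)&(hsv[...,2]>90)&(W[...,2]>.19)&(W[...,2]<.205)
P=W[m];
if len(P): print(len(P),P.mean(0),cv2.minAreaRect((P[:,:2]*1000).astype(np.float32)))
E
```

```text
t: 0.52
tool_pos: [0.2014, 0.4341, 0.2687]
orientation: [0.0, 0.119, 0.993, -0.0]
ft_force: [0.4, -0.1, 0.3]
width: 0.0857
finger_force: 0.0
t: 0.93
tool_pos: [0.2984, 0.2939, 0.2686]
orientation: [-0.0, 0.12, 0.993, -0.0]
ft_force: [0.6, -0.8, -0.3]
width: 0.0853
finger_force: 0.0
t: 1.35
tool_pos: [0.3955, 0.1542, 0.2686]
orientation: [-0.0, 0.12, 0.993, -0.0]
ft_force: [0.0, 0.6, -0.3]
width: 0.0853
finger_force: 0.0
t: 1.77
tool_pos: [0.4925, 0.0145, 0.2685]
orientation: [-0.0, 0.12, 0.993, 0.0]
ft_force: [0.8, 0.4, -0.2]
width: 0.0852
finger_force: 0.0
t: 2.18
tool_pos: [0.563, -0.0896, 0.2677]
orientation: [0.0, 0.122, 0.993, -0.001]
ft_force: [-0.3, -0.2, 0.2]
width: 0.0853
finger_force: 0.0
pos [ 0.563  -0.0896  0.2677] t 2.18 shift units [-0.565 -0.473 -0.015] tool-y yaw 75.96 tilt z [-0.     -0.0012 -1.    ]
turn z units 1.083
1126 [ 0.53057702 -0.1931151   0.19901857] ((525.4703979492188, -193.32015991210938), (224.42095947265625, 24.8776798248291), 10.132431983947754)
```

View pics/w1.png

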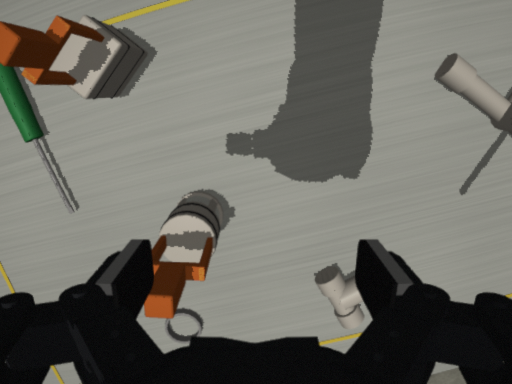

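The wrist view shows the thruster with its tab top at about (160,303) and the pod at the top left, around (60,50). Next I isolate the thruster's hanger and measure its centre and yaw.

```bash
cat > m.py <<'E'
from h import *
def tab(c,x0=.57):
    W=world(c);hsv=cv2.cvtColor(c["frame"],cv2.COLOR_BGR2HSV)
    o=(hsv[...,0]<14)&(hsv[...,1]>190)&(hsv[...,2]>60)&(W[...,0]>x0)&(W[...,1]<0)
    P=W[o&(W[...,2]>.194)&(W[...,2]<.205)]
    print("top",len(P),P.mean(0),cv2.minAreaRect((P[:,:2]*1000).astype(np.float32)))
    P=W[o&(W[...,2]>.138)&(W[...,2]<.153)]
    if len(P)>9: print("bar",len(P),P.mean(0),P.min(0),P.max(0),cv2.minAreaRect((P[:,:2]*1000).astype(np.float32)))
E
python3 - <<'E'
from m import *
tab(dict(np.load("w1.npz")))
for n in("scene","side"): tab(dict(np.load(n+".npz")))
E
python3 -m jog '[[[-0.19,-0.15,0],[0,0,0],-1],[[-0.19,-0.16,0],[0,0,0],-1],[[-0.18,-0.16,0],[0,0,0.5],-1],[[0,0,0],[0,0,0.5],-1],[[0,0,0],[0,0,0],-1]]'
python3 - <<'E'
from m import *
plan([.628,-.179,.27],71)
c=optics.camera("wrist");np.savez("w2",**c);cv2.imwrite("pics/w2.png",c["frame"]);tab(c)
E
```

```text
top 676 [ 0.62382864 -0.17436209  0.1986347 ] ((624.3860473632812, -175.63803100585938), (21.725046157836914, 18.70118522644043), 74.63349914550781)
bar 385 [ 0.62452087 -0.16539882  0.14800187] [ 0.61377938 -0.19279167  0.13823607] [ 0.63623296 -0.14868696  0.15288358] ((623.35595703125, -171.52978515625), (46.39087677001953, 14.515241622924805), 65.75919342041016)
top 176 [ 0.62826759 -0.17963211  0.1971267 ] ((627.5257568359375, -179.31515502929688), (21.432058334350586, 19.506183624267578), 74.71749877929688)
bar 177 [ 0.62935586 -0.18405496  0.14614505] [ 0.61623932 -0.20598691  0.13814399] [ 0.64036016 -0.15607174  0.15293859] ((628.8234252929688, -180.2650146484375), (51.725799560546875, 16.890979766845703), 74.6803207397461)
top 45 [ 0.62655492 -0.17718381  0.19734672] ((626.3867797851562, -177.6305389404297), (23.53993797302246, 17.626256942749023), 76.16329193115234)
bar 55 [ 0.62193943 -0.18796992  0.14639495] [ 0.61325136 -0.20653134  0.13859148] [ 0.6295114  -0.15208339  0.15297002] ((624.4171752929688, -179.21714782714844), (54.4846305847168, 13.930660247802734), 79.45515441894531)
t: 2.65
tool_pos: [0.6259, -0.1746, 0.2674]
orientation: [-0.001, 0.161, 0.987, 0.0]
ft_force: [-0.5, 0.1, -0.3]
width: 0.0853
finger_force: 0.0
pos [ 0.6259 -0.1746  0.2674] t 2.65 shift units [-0.023 -0.023 -0.017] tool-y yaw 71.52 tilt z [-0.0019  0.0012 -1.    ]
turn z units 0.114
top 886 [ 0.62405531 -0.17600163  0.19892557] ((624.6787109375, -176.2825469970703), (21.376218795776367, 18.553285598754883), 74.338134765625)
bar 582 [ 0.62422959 -0.17518558  0.14875049] [ 0.61193407 -0.20229776  0.13824211] [ 0.63758265 -0.1500996   0.1512346 ] ((624.7583618164062, -176.4398651123047), (51.241981506347656, 12.899235725402832), 74.07423400878906)
```

View pics/w2.png

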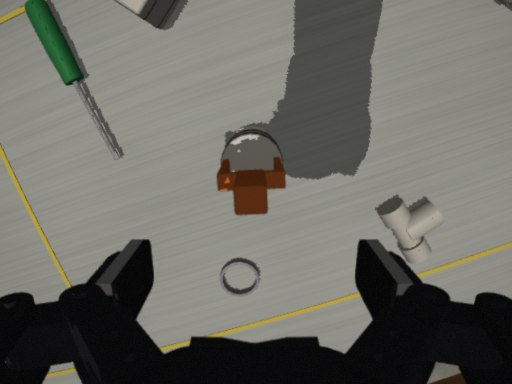

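The tab top at (251,193) sits centred between the fingers. The wrist camera puts the tab at (0.6255, -0.177) with yaw 74.4°, its top at 0.199 (expected 0.198). Now I descend and grip.

```bash

python3 -m jog '[[[0,-0.015,0.1],[0,0,-0.3],-1],[[0,0,0.15],[0,0,-0.35],-1],[[0,0,0.2],[0,0,0],-1],[[0,0,0.2],[0,0,0],-1],[[0,0,0.09],[0,0,0],-1]]'
python3 -m jog '[[[0,0,0],[0,0,0],-1],[[0,0,0],[0,0,0],-0.3],[[0,0,0],[0,0,0],0],[[0,0,0],[0,0,0],0.3],[[0,0,0],[0,0,0],1]]' 60
python3 -m jog '[[[0,0,0],[0,0,0],1],[[0,0,0],[0,0,0],1],[[0,0,0],[0,0,0],1],[[0,0,0],[0,0,0],1],[[0,0,0],[0,0,0],1]]'
python3 - <<'E'
from h import *
plan([.626,-.177,.30],43.5)
# refine hook geometry
np.set_printoptions(precision=4,suppress=True)
for n in("scene","side"):
    c=dict(np.load(n+".npz")); W=world(c); hsv=cv2.cvtColor(c["frame"],cv2.COLOR_BGR2HSV)
    q=W[...,:2]; b=(W[...,2]>.186)&(W[...,2]<.225)&(np.linalg.norm(q-[.63,.175],axis=-1)<.08)&(np.linalg.norm(q-[.595,.21],axis=-1)>.032)&(hsv[...,1]<80)
    P=W[b]; d=P[:,:2]-P[:,:2].mean(0); w,v=np.linalg.eigh(d.T@d); a=v[:,1]*np.sign(v[0,1])
    t=d@a; print(n,len(P),P.mean(0),"dir",np.degrees(np.arctan2(a[1],a[0])),"rms",np.sqrt(w[0]/len(P)),"ends",P[:,:2].mean(0)+a*t.max(),P[:,:2].mean(0)+a*np.percentile(t,98))
    for lo in range(-5,6):
        s=P[(t>lo*.01)&(t<lo*.01+.01)]
        if len(s): print("  ",(P[:,:2].mean(0)+a*(lo*.01+.005)),s[:,2].max(),len(s))
    f=(np.linalg.norm(q-[.595,.21],axis=-1)<.03)&(W[...,2]>.2065)
    T=W[f]; print(" pipe top",len(T),T.mean(0),cv2.minEnclosingCircle((T[:,:2]*1000).astype(np.float32)))
E
```

```text
t: 3.12
tool_pos: [0.6224, -0.1735, 0.1544]
orientation: [-0.003, 0.132, 0.991, 0.001]
ft_force: [-1.9, -0.3, -0.2]
width: 0.0849
finger_force: 0.0
t: 3.53
tool_pos: [0.6262, -0.1765, 0.1597]
orientation: [0.001, 0.134, 0.991, -0.0]
ft_force: [-0.1, 0.1, -0.0]
width: 0.0387
finger_force: 0.0
t: 3.95
tool_pos: [0.6261, -0.177, 0.1591]
orientation: [0.001, 0.134, 0.991, -0.0]
ft_force: [0.1, -0.5, 5.8]
width: 0.0214
finger_force: 59.8
pos [ 0.6261 -0.177   0.1591] t 3.95 shift units [-0.002 -0.001 -0.94 ] tool-y yaw 74.59 tilt z [ 0.0022 -0.001  -1.    ]
turn z units 6.783
scene 160 [0.6547 0.1518 0.1992] dir -45.766869340685055 rms 0.002506248038068267 ends [0.6795 0.1263] [0.6789 0.127 ]
   [0.6233 0.184 ] 0.20127148442375675 13
   [0.6303 0.1769] 0.19940522425446922 12
   [0.6373 0.1697] 0.19947251650501047 16
   [0.6443 0.1625] 0.199452483066118 18
   [0.6512 0.1554] 0.19969371749562256 17
   [0.6582 0.1482] 0.19977587852892423 16
   [0.6652 0.141 ] 0.20072591146946983 18
   [0.6722 0.1339] 0.20938853667939863 13
   [0.6791 0.1267] 0.21249681158713513 35
 pipe top 69 [0.5954 0.2143 0.2087] ((595.3528442382812, 216.5723419189453), 13.958867073059082)
side 137 [0.6501 0.1561 0.1983] dir -45.72751609644012 rms 0.002446316386286685 ends [0.678  0.1276] [0.6764 0.1292]
   [0.6187 0.1884] 0.20026661472860516 9
   [0.6257 0.1812] 0.20225595910186603 14
   [0.6326 0.174 ] 0.20193118387992504 15
   [0.6396 0.1669] 0.20398827180411352 14
   [0.6466 0.1597] 0.20136535303756567 15
   [0.6536 0.1526] 0.20225992697768821 15
   [0.6606 0.1454] 0.20307357610868074 16
   [0.6675 0.1382] 0.20433354187231964 16
   [0.6745 0.1311] 0.21279971176771115 23
 pipe top 56 [0.5924 0.2153 0.2092] ((592.373291015625, 215.8359832763672), 15.605640411376953)
```

Gripped: width 21.4 mm against the 22 mm tab. The hook seat comes out at about (0.653, 0.152), with the bar pointing at -45.75°. Next I lift and turn.

```bash

python3 -m jog '[[[0,0,-0.05],[0,0,0],1],[[0,0,-0.1],[0,0,0],1],[[0,0,-0.15],[0,0,0],1],[[0,0,-0.15],[0,0,0],1],[[0,0,-0.1],[0,0,0.3],1]]'
python3 -m jog '[[[0,0,0],[0,0,0.8],1],[[0,0,0],[0,0,0.9],1],[[0,0,0],[0,0,0.9],1],[[0,0,0],[0,0,0.9],1],[[0,0,0],[0,0,0.9],1]]'
python3 -m jog '[[[0,0,0],[0,0,0.9],1],[[0,0,0],[0,0,0.7],1],[[0,0,0],[0,0,0.3],1],[[0,0,0],[0,0,0],1],[[0,0,0],[0,0,0],1]]'
python3 -c "
from h import *
plan([.716,.0876,.2415],44.25)"
```

```text
t: 4.37
tool_pos: [0.6251, -0.1763, 0.2418]
orientation: [-0.0, 0.146, 0.989, 0.0]
ft_force: [1.3, -0.1, -1.8]
width: 0.0215
finger_force: 58.8
t: 4.78
tool_pos: [0.6245, -0.1761, 0.2395]
orientation: [-0.001, 0.319, 0.948, 0.0]
ft_force: [0.2, 0.4, -3.4]
width: 0.0217
finger_force: 58.8
t: 5.2
tool_pos: [0.6249, -0.1763, 0.2399]
orientation: [-0.001, 0.387, 0.922, 0.0]
ft_force: [0.2, -0.0, -3.3]
width: 0.0213
finger_force: 58.8
pos [ 0.6249 -0.1763  0.2399] t 5.2 shift units [ 0.832  1.665 -0.011] tool-y yaw 44.41 tilt z [-1.e-03  5.e-04 -1.e+00]
turn z units 0.035
```

```bash

python3 -m jog '[[[0.03,0.06,0],[0,0,0.03],1],[[0.08,0.16,-0.01],[0,0,0],1],[[0.1,0.2,0],[0,0,0],1],[[0.1,0.2,0],[0,0,0],1],[[0.1,0.2,0],[0,0,0],1]]'
python3 -m jog '[[[0.1,0.2,0],[0,0,0],1],[[0.1,0.2,0],[0,0,0],1],[[0.1,0.2,0],[0,0,0],1],[[0.07,0.15,0],[0,0,0],1],[[0.035,0.08,0],[0,0,0],1]]'
python3 -m jog '[[[0.02,0.05,0],[0,0,0],1],[[0,0,0],[0,0,0],1],[[0,0,0],[0,0,0],1],[[0,0,0],[0,0,0],1],[[0,0,0],[0,0,0],1]]'
python3 - <<'E'
from h import *
plan([.653,.152,.2415],44.25)
a=[]
for n in("scene","side"):
    c=optics.camera(n); np.savez(n+"2",**c); f=c["frame"]
    a.append(cv2.resize(f[90:250,230:400] if n=="scene" else f[90:250,190:360],None,fx=2.3,fy=2.3))
cv2.imwrite("pics/pre.png",np.hstack(a))
E
```

```text
t: 5.62
tool_pos: [0.6709, -0.0446, 0.2419]
orientation: [-0.0, 0.389, 0.921, 0.0]
ft_force: [0.6, 0.2, -2.4]
width: 0.0214
finger_force: 59.3
t: 6.03
tool_pos: [0.7178, 0.0887, 0.2414]
orientation: [-0.0, 0.387, 0.922, 0.001]
ft_force: [0.3, -0.1, -2.2]
width: 0.0216
finger_force: 59.4
t: 6.45
tool_pos: [0.7205, 0.0898, 0.2419]
orientation: [-0.0, 0.39, 0.921, -0.0]
ft_force: [0.0, -1.2, -3.1]
width: 0.0216
finger_force: 59.4
pos [0.7205 0.0898 0.2419] t 6.45 shift units [ 0.611 -0.034  0.003] tool-y yaw 44.11 tilt z [-2.e-04 -3.e-04 -1.e+00]
turn z units -0.029
```

View pics/pre.png

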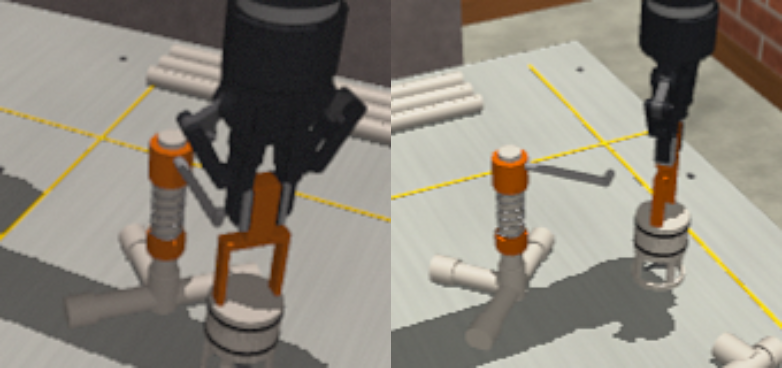

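Left (scene): the thruster is upright in the gripper, with the hook tip at about (215,220) in front of its window. Right (side): the hook tip is at about (608,178) and the hanger at (667,190), about 45 mm clear. Now I measure hanger and hook together in the same views.

```bash
python3 - <<'E'
from h import *
np.set_printoptions(precision=4,suppress=True)
a=np.array([.698,-.716]); n_=np.array([.716,.698])  # along bar to tip, across
for n in("scene2","side2"):
    c=dict(np.load(n+".npz")); W=world(c); hsv=cv2.cvtColor(c["frame"],cv2.COLOR_BGR2HSV)
    q=W[...,:2]-[.653,.152]; s=q@a; t=q@n_; z=W[...,2]
    o=(hsv[...,0]<14)&(hsv[...,1]>150)&(np.hypot(q[...,0]-.0675,q[...,1]+.062)<.06)
    for lab,m in(("tab",o&(z>.245)),("legs",o&(z<.215)&(z>.16)),("cross",o&(z>.217)&(z<.235)),("bar",(z>.185)&(z<.225)&(s>-.045)&(s<.04)&(abs(t)<.015)&(hsv[...,1]<80))):
        if m.sum()>4: print(n,lab,m.sum(),"s",np.percentile(s[m],[1,50,99]),"t",np.percentile(t[m],[1,50,99]),"z",np.percentile(z[m],[1,99]))
E
```

```text
scene2 tab 230 s [0.086  0.1027 0.1049] t [-0.0381  0.0057  0.0159] z [0.246  0.3089]
scene2 legs 167 s [0.0878 0.0985 0.1017] t [-0.0234  0.0258  0.0295] z [0.1702 0.2145]
scene2 cross 161 s [0.0877 0.0993 0.1044] t [-0.0234 -0.0063  0.0299] z [0.2173 0.2345]
scene2 bar 153 s [-0.044   0.0037  0.037 ] t [-0.0025  0.0007  0.0062] z [0.1922 0.2109]
side2 tab 19 s [0.1013 0.1044 0.1308] t [-0.0164  0.0053  0.0115] z [0.2502 0.3848]
side2 legs 87 s [0.0867 0.095  0.0989] t [-0.0246 -0.0193  0.0287] z [0.1681 0.2136]
side2 cross 29 s [0.0861 0.0909 0.099 ] t [-0.026  -0.0128  0.0295] z [0.2175 0.2342]
side2 bar 127 s [-0.0429 -0.0011  0.0336] t [-0.0036  0.0007  0.0067] z [0.1909 0.2118]
```

```bash

python3 -m jog '[[[0.03,-0.01,0],[0,0,0],1],[[0.06,-0.01,0],[0,0,0],1],[[0.07,0,0],[0,0,0],1],[[0.07,0,0],[0,0,0],1],[[0.07,0,0],[0,0,0],1]]'
python3 -m jog '[[[0.07,0,0],[0,0,0],1],[[0.07,0,0],[0,0,0],1],[[0.07,0,0],[0,0,0],1],[[0.06,0,0],[0,0,0],1],[[0.03,0,0],[0,0,0],1]]'
python3 -m jog '[[[0,0,0],[0,0,0],1],[[0,0,0],[0,0,0],1],[[0,0,0],[0,0,0],1]]'
python3 - <<'E'
from h import *
plan([.653,.152,.219],44.25)
a=[]
for n in("scene","side"):
    c=optics.camera(n); np.savez(n+"3",**c); f=c["frame"]
    a.append(cv2.resize(f[90:250,230:400] if n=="scene" else f[90:250,190:360],None,fx=2.3,fy=2.3))
cv2.imwrite("pics/in.png",np.hstack(a))
E
```

```text
t: 6.97
tool_pos: [0.6863, 0.1221, 0.242]
orientation: [-0.0, 0.389, 0.921, 0.0]
ft_force: [-0.8, -0.6, -3.1]
width: 0.0215
finger_force: 59.4
t: 7.38
tool_pos: [0.6547, 0.155, 0.2419]
orientation: [-0.0, 0.388, 0.921, 0.0]
ft_force: [0.4, 0.3, -2.8]
width: 0.021
finger_force: 59.4
t: 7.63
tool_pos: [0.6562, 0.1533, 0.2418]
orientation: [0.0, 0.389, 0.921, -0.0]
ft_force: [0.4, 0.6, -3.2]
width: 0.0213
finger_force: 59.4
pos [0.6562 0.1533 0.2418] t 7.63 shift units [ 0.009 -0.021  0.152] tool-y yaw 44.19 tilt z [ 4.e-04 -3.e-04 -1.e+00]
turn z units -0.014
```

View pics/in.png

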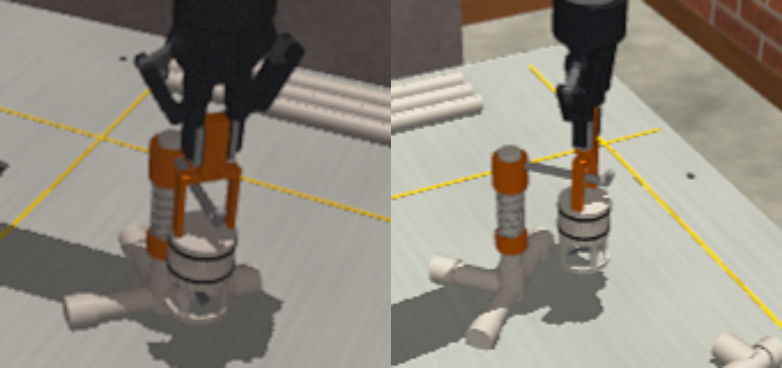

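Both views show the bar passing through the hanger window, with the tip sticking out on the near side at (215,215) left and (607,180) right. Now I lower gently to contact.

```bash

python3 -m jog '[[[0,0,0.03],[0,0,0],1],[[0,0,0.04],[0,0,0],1],[[0,0,0.03],[0,0,0],1],[[0,0,0.02],[0,0,0],1],[[0,0,0],[0,0,0],1]]'
python3 -m jog '[[[0,0,0.01],[0,0,0],1],[[0,0,0.01],[0,0,0],1],[[0,0,0.01],[0,0,0],1],[[0,0,0],[0,0,0],1],[[0,0,0],[0,0,0],1]]'
python3 -m jog '[[[0,0,0.01],[0,0,0],1],[[0,0,0.01],[0,0,0],1],[[0,0,0],[0,0,0],1],[[0,0,0],[0,0,0],1],[[0,0,0],[0,0,0],1]]'
```

```text
t: 8.15
tool_pos: [0.6551, 0.1534, 0.2223]
orientation: [-0.001, 0.389, 0.921, -0.001]
ft_force: [0.8, -1.2, -3.5]
width: 0.0212
finger_force: 59.4
t: 8.57
tool_pos: [0.6558, 0.1536, 0.2193]
orientation: [0.0, 0.389, 0.921, 0.0]
ft_force: [0.6, -0.7, -3.6]
width: 0.0212
finger_force: 59.4
t: 8.98
tool_pos: [0.656, 0.1536, 0.2169]
orientation: [0.0, 0.389, 0.921, 0.0]
ft_force: [-0.2, 0.1, 2.3]
width: 0.0214
finger_force: 60.0
```

Contact: the wrist force went from -3.3 N to +2.3 N, so the hook is just starting to give. Next I pull about 9 mm more and hold.

```bash

python3 -m jog '[[[0,0,0.015],[0,0,0],1],[[0,0,0.015],[0,0,0],1],[[0,0,0.015],[0,0,0],1],[[0,0,0.015],[0,0,0],1],[[0,0,0],[0,0,0],1]]'
python3 -m jog '[[[0,0,0],[0,0,0],1],[[0,0,0],[0,0,0],1],[[0,0,0],[0,0,0],1]]'
python3 - <<'E'
from h import *
np.set_printoptions(precision=4,suppress=True)
a=np.array([.698,-.716]); n_=np.array([.716,.698])
for n in("scene3","scene","side3","side"):
    c=optics.camera(n) if n[-1]!="3" else dict(np.load(n+".npz"))
    W=world(c); hsv=cv2.cvtColor(c["frame"],cv2.COLOR_BGR2HSV)
    q=W[...,:2]-[.653,.152]; s=q@a; t=q@n_; z=W[...,2]
    m=(hsv[...,0]<14)&(hsv[...,1]>150)&(np.hypot(s+.085,t)<.03)&(z>.14)
    print(n,"sleeve z",np.percentile(z[m],[2,50,98]),m.sum(),"rows",np.nonzero(m)[0].mean())
E
```

```text
t: 9.4
tool_pos: [0.6561, 0.1536, 0.2076]
orientation: [0.0, 0.389, 0.921, 0.0]
ft_force: [-2.1, -0.2, 6.8]
width: 0.0212
finger_force: 60.6
t: 9.65
tool_pos: [0.6561, 0.1536, 0.208]
orientation: [0.001, 0.389, 0.921, 0.0]
ft_force: [-2.4, -0.9, 7.0]
width: 0.0217
finger_force: 60.6
scene3 sleeve z [0.166  0.1878 0.2029] 188 rows 161.64893617021278
scene sleeve z [0.1557 0.1742 0.1926] 192 rows 166.47916666666666
side3 sleeve z [0.1648 0.1905 0.204 ] 98 rows 165.1734693877551
side sleeve z [0.1548 0.1792 0.1939] 93 rows 168.3978494623656
```

The sleeve is down 10.3 mm in both views. I hold a bit longer, ease off, and open slowly.

```bash

python3 -m jog '[[[0,0,0],[0,0,0],1],[[0,0,0],[0,0,0],1],[[0,0,0],[0,0,0],1],[[0,0,0],[0,0,0],1],[[0,0,0],[0,0,0],1]]'
python3 -m jog '[[[0,0,-0.01],[0,0,0],1],[[0,0,-0.015],[0,0,0],1],[[0,0,-0.015],[0,0,0],1],[[0,0,-0.015],[0,0,0],1],[[0,0,-0.01],[0,0,0],1]]'
python3 -m jog '[[[0,0,0],[0,0,0],1],[[0,0,0],[0,0,0],1],[[0,0,0],[0,0,0],1],[[0,0,0],[0,0,0],1]]'
```

```text
t: 10.17
tool_pos: [0.6561, 0.1536, 0.208]
orientation: [0.001, 0.389, 0.921, 0.0]
ft_force: [-2.4, 0.1, 7.3]
width: 0.0215
finger_force: 60.6
t: 10.58
tool_pos: [0.656, 0.1536, 0.2171]
orientation: [0.0, 0.389, 0.921, 0.0]
ft_force: [-0.3, 0.3, 2.0]
width: 0.0215
finger_force: 60.3
t: 10.92
tool_pos: [0.6559, 0.1536, 0.2169]
orientation: [0.0, 0.389, 0.921, 0.0]
ft_force: [-0.3, -1.0, 2.5]
width: 0.0215
finger_force: 60.2
```

```bash

python3 -m jog '[[[0,0,-0.01],[0,0,0],1],[[0,0,0],[0,0,0],1],[[0,0,0],[0,0,0],1]]' 20
python3 -m jog '[[[0,0,0],[0,0,0],0.45],[[0,0,0],[0,0,0],0.4],[[0,0,0],[0,0,0],0.3],[[0,0,0],[0,0,0],0.2],[[0,0,0],[0,0,0],0]]'
python3 -m jog '[[[0,0,0],[0,0,0],-0.2],[[0,0,0],[0,0,0],-0.3],[[0,0,0],[0,0,0],-0.3],[[0,0,0],[0,0,0],-0.3],[[0,0,0],[0,0,0],-0.3]]'
python3 -m jog '[[[0,0,-0.03],[0,0,0],-0.3],[[0,0,-0.1],[0,0,0],-0.3],[[0,0,-0.2],[0,0,0],-0.3],[[0,0,-0.2],[0,0,0],-0.3],[[0,0,-0.2],[0,0,0],-0.3]]'
python3 -m jog '[[[0,0,-0.1],[0,0,0],-0.3],[[0,0,0],[0,0,0],-0.3],[[0,0,0],[0,0,0],-0.3],[[0,0,0],[0,0,0],-0.3],[[0,0,0],[0,0,0],-0.3]]'
python3 -m jog '[[[0,0,0],[0,0,0],-0.3],[[0,0,0],[0,0,0],-0.3],[[0,0,0],[0,0,0],-0.3],[[0,0,0],[0,0,0],-0.3],[[0,0,0],[0,0,0],-0.3]]'
python3 - <<'E'
from h import *
np.set_printoptions(precision=4,suppress=True)
a_=np.array([.698,-.716]); n_=np.array([.716,.698])
a=[];pf=None
for n in("scene","side","scene"):
    c=optics.camera(n); f=c["frame"]; W=world(c); hsv=cv2.cvtColor(f,cv2.COLOR_BGR2HSV)
    q=W[...,:2]-[.653,.152]; s=q@a_; t=q@n_; z=W[...,2]
    o=(hsv[...,0]<14)&(hsv[...,1]>150)&(np.hypot(s,t)<.045)&(z>.15)
    m=o&(z>.25)&(z<.265); 
    print(n,"tab top s",np.percentile(s[m],[2,98]),"t",np.percentile(t[m],[2,98]),"z",np.percentile(z[o],99),"n",m.sum())
    m=(hsv[...,0]<14)&(hsv[...,1]>150)&(np.hypot(s+.085,t)<.03)&(z>.14); print("  sleeve z",np.percentile(z[m],98))
    a.append(cv2.resize(f[90:250,230:400] if n=="scene" else f[90:250,190:360],None,fx=2.3,fy=2.3))
cv2.imwrite("pics/end.png",np.hstack(a[:2]))
print("motion",cv2.absdiff(a[0],a[2])[150:].max(), ctrl.observe()["ft_force"])
E
```

```text
t: 11.17
tool_pos: [0.6559, 0.1536, 0.2185]
orientation: [0.0, 0.389, 0.921, 0.0]
ft_force: [-0.1, -0.1, 2.2]
width: 0.0216
finger_force: 60.0
t: 11.58
tool_pos: [0.6556, 0.1535, 0.2183]
orientation: [-0.0, 0.389, 0.921, -0.0]
ft_force: [-0.4, 0.6, 0.1]
width: 0.0423
finger_force: 0.0
t: 12.0
tool_pos: [0.6558, 0.1536, 0.2186]
orientation: [0.0, 0.389, 0.921, 0.0]
ft_force: [0.3, 0.6, 0.9]
width: 0.0554
finger_force: 0.0
t: 12.42
tool_pos: [0.6554, 0.1535, 0.3295]
orientation: [-0.0, 0.389, 0.921, -0.0]
ft_force: [1.1, 0.1, 0.7]
width: 0.0558
finger_force: 0.0
t: 12.83
tool_pos: [0.6551, 0.1535, 0.3412]
orientation: [-0.001, 0.389, 0.921, -0.001]
ft_force: [0.2, -0.3, -0.2]
width: 0.0555
finger_force: 0.0
t: 13.25
tool_pos: [0.6557, 0.1536, 0.3428]
orientation: [-0.0, 0.389, 0.921, -0.0]
ft_force: [-0.2, -1.1, -0.1]
width: 0.0555
finger_force: 0.0
scene tab top s [-0.0044  0.0139] t [-0.0096  0.0111] z 0.2580044895134577 n 97
  sleeve z 0.20316963510904373
side tab top s [-0.0055  0.0109] t [-0.0104  0.0112] z 0.5311440028259482 n 29
  sleeve z 0.20477197879478526
scene tab top s [-0.0038  0.0136] t [-0.0097  0.011 ] z 0.25769720077530345 n 93
  sleeve z 0.2027547946729531
motion 42 [-0.4243  0.0186 -0.0744]
```

View pics/end.png

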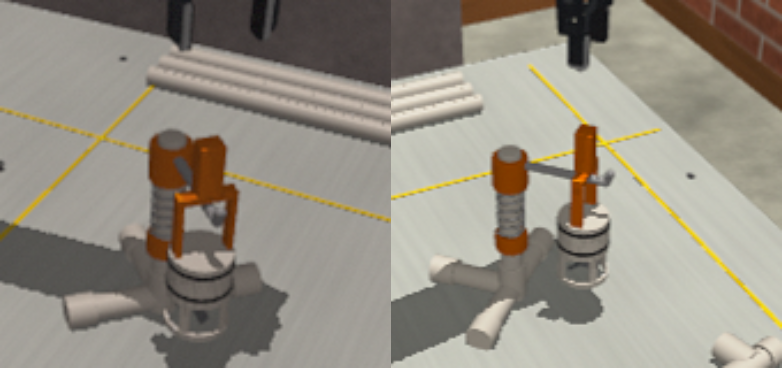

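The thruster hangs upright on the bar, its tab at (208,168) left and (585,145) right, about 4 mm toward the tip. The sleeve is back at the top and the gripper is clear above. I let any swing settle, then hand in.

```bash

for i in 1 2 3 4 5 6 7 8 9 10 11 12; do python3 -m jog '[[[0,0,0],[0,0,0],-0.3],[[0,0,0],[0,0,0],-0.3],[[0,0,0],[0,0,0],-0.3],[[0,0,0],[0,0,0],-0.3],[[0,0,0],[0,0,0],-0.3]]' >/dev/null; done
python3 -c "
from workcell import ticket,ctrl
print(ctrl.observe()['t']); print(ticket.close_job())"
```

```text
18.4
the job is handed in; nothing more can be done
None
```

The thruster hangs on the hook, which I tugged down about 10 mm, held there for at least 0.7 s and let back up. I didn't move the pod and handed the job in at 18.4 s, with no verdict returned.

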